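# Find the gift tin that rattles and hold it out to the customer

## Task

Three sealed gift tins have come in the shallow carton, and in one of them the bell has worked loose. Lift the tins out one at a time, give each a good shake in the air and set it down, not drop it, upright on the felt mat, until all three have been tried (a rattling tin that comes last may stay in the hand). Then hold the tin that rattles out to the customer, level and still, some 20 cm above the coin tray, and finish while still holding it there; the two quiet tins stay standing on the mat and everything else on the counter is left alone.

Things in the scene. Friction and masses are not known exactly. Their poses are not given: they have to be found in the camera images.
- tin_p: one of three outwardly identical sealed gift tins of plain bare metal: an upright box 112 long (its x) x 58 wide (its y) x 62 mm high, slip lid with a strip of paper seal along its length, 0.35 to 0.43 kg; origin at the centre of its underside, z up. Starts upright in the carton, its length along the carton's x. The names follow no order of place
- tin_q: a second such tin, outwardly the same. Two of the three tins are packed tight; in the other a round bell of about 0.2 kg and 36 mm lies loose and rolls freely, up to 34 mm to either side of the middle along the tin's length (7 mm across), knocking on the end walls when the tin is shaken or tipped end to end (the rules call it loose_bell; its pose is not given)
- tin_r: a third such tin, outwardly the same; the tins' own weights differ by up to a tenth either way, so weight does not tell which one rattles
- carton: shallow open cardboard delivery carton, fixed, 170 (its x) x 320 (its y) x 36 mm high, walls and floor 4 mm; the three tins stand in it in a row along its y at a spacing of about 100 mm, at least 30 mm apart; origin at the centre of its underside
- mat: felt wrapping mat, grey, fixed to the counter, 170 (its x) x 320 (its y) x 4 mm thick, empty at the start, room for three tins in a row along its y; origin at the centre of its underside. Carton and mat may be on either side, left or right of the robot
- coin_tray: low dark wooden coin tray, fixed, on the customer's (far) side of the counter in front of the robot, 80 (its x) x 130 x 18 mm high with a few coins in it; origin at the centre of its underside
- candle: bystander, to be left where it is: amber glass candle jar with wooden lid, 66 mm across, 76 mm high, between carton and mat; origin at the centre of its underside
- tape: bystander, to be left where it is: black desk tape dispenser, 130 (its x) x 50 x 80 mm high, between carton and mat, nearer the robot; origin at the centre of its underside
- spray: bystander, to be left where it is: clear room-spray bottle, 48 mm across, 150 mm high, beyond the carton or mat on the right; origin at the centre of its underside
- giftbox: bystander, to be left where it is: white gift box with a grey bow, 104 x 104 x 80 mm high, beyond the carton or mat on the left; origin at the centre of its underside
- bell: bystander, to be left where it is: counter call bell, 86 mm across, 50 mm high, beyond the coin tray; origin at the centre of its underside
- terminal: bystander, to be left where it is: card payment terminal, 170 (its x) x 76 x 43 mm high, lying beyond the coin tray; origin at the centre of its underside
- pens: bystander, to be left where it is: white mug of pens, 76 mm across, 160 mm high with the pens, beyond the coin tray; origin at the centre of its underside
Not all that is in view belongs to the job. Of the things that look like the coin_tray, the smaller one is meant. What is shaped like the tin_q but purple is not meant.

How it is judged:
By the outcome, as a careful person would: the job done as asked, in the order asked, and still so for the second after the job is handed in, while the arm keeps its last pose, push and grip.
It also fails if it takes over 72 s, if anything falls off the work surface, if the arm or the gripper's body presses on something with over 40 N, if the wrist force passes 120 N, or if a joint passes its speed limit or range.

## Robot

A 6-joint arm with a two-finger parallel gripper is mounted at the origin on the work surface. World frame = base frame: x ahead of the robot, y to its left, z up, the work surface at z = 0. Lengths are in m, angles in degrees, forces in N, time in s.
With the tool pointing down it reaches from about 0.4 to 0.825 m from the base axis. Payload 7 kg.
Tool frame: the origin (TCP) lies at the very end of the fingers, on their centre line; the grasp point (between the pads) lies 19 mm behind it (r.hold_point_z is the distance from the TCP to the grasp point, in m); x points along the fingers, y is the direction in which the jaws open and shut, and the axes are right-handed (so a half turn about x gives the same grasp; the last joint's range is limited). The gripper opens to 88 mm and grips with 3 to 60 N. Pads are 19 mm wide; open, the fingers measure 130 mm over their backs; the gripper's body (78 mm by 193 mm) begins 47 mm behind the grasp point.
Start: joints at [-47.034, 20.546, 0.682, 0, -70.136, -16.507], TCP at [0.301, -0.604, 0.227] pointing down, gripper open.
Joint ranges: [-176.03, 176.03], [-82.01, 121.73], [-58.28, 71.71], [-173.87, 95.51], [-174.79, -0.11], [-173.66, 173.66]. Speed limits (degrees/s): [136.94, 136.94, 172.46, 180, 180, 180].

## Interface

Orientations are given as [roll, pitch, yaw] about the fixed x, y, z axes, in that order (R = Rz(yaw) Ry(pitch) Rx(roll)).
In Python, from plant import r gives the robot as it stands. The module is installed in compiled form; this text tells all that it offers.
- The arm moves only by the shell command python3 -m creep 'ROWS' [FORCE]. ROWS is JSON, a list of rows, each a list of 7 numbers: the turn, a rotation vector about the tool's x, y, z in rad, then the shift along the tool's x, y, z in cm, then the opening in per cent of the stroke, from 0 (shut) to 100 (fully open). In form: [[rx, ry, rz, x, y, z, fingers], ...]. A call has 1 to 8 rows; each row shifts and turns the commanded pose from where the row before left it, along the tool's axes as they then stand; what a row does not reach is not made up. A row lasts 1/10 s, in which the tool goes at most 50 mm and 8.59 degrees, less where a joint would pass 70% of its speed; a pose out of reach is approached as far as the arm can. A call is refused whole if a number of a shift passes 5 or a number of a turn 0.15, either way. A call with a gripper value outside its range is refused whole. The fingers move at their own pace and stop on an object; FORCE is the grip in N (left out, the last holds). Time passes only in rows, so rows that do not move let the fingers close. It gives the time, the measured TCP pose, the force and the opening at its end, in the units of the state.
- r.get_state(): the state, without advancing time (a new reading comes with each control period).
- r.capture(name): name is "scene" or "top" or "wrist"; returns (picture, depth): 384x512x3 uint8, blue, green, red; 384x512 float32, m along the optical axis (not along the pixel's ray), 0 where there is no reading.
- r.camera_info(name): a dict with "fovy" (degrees; the focal length in pixels is half the picture's height over the tangent of half this angle, whatever the lens; pixels are square), "cx", "cy" (the principal point, pixels), "dist_coeffs" ([k1, k2, p1, p2, k3] as OpenCV has them; the pictures are not rectified), "camera_from_world" (4x4, takes a point from world to camera coordinates). Camera axes: x right, y down, z forward; pixel columns grow to the right and rows downward; lengths in m; the calibration is good to about 2 mm. A picture is of the moment at which its call begins: read the wrist's pose just before it. camera_info takes no time and is no camera call; for the wrist camera it gives the pose at the moment of the call.
- r.close_job(): hands the job in, once; it reports no verdict.
Trained networks look in the newest picture that a camera, given by its name, has taken for a name from the list of things; names that differ only in an ending like _2 or _b are one class to them, and where a whole thing is asked for, a point or a joint stands for the part that bears it (a point fixed in the world has none). Each returns a list of dicts, best first, with "score" (0 to 1); they miss things now and then, are a little off and sometimes report something else, mostly with a low value. They report only what shows in the picture. A call takes as long as a camera call. They do not tell look-alikes from the thing itself.
- r.look_for(query, camera): "rect" ([left, top, right, bottom] in pixels, round what is visible of it).
- r.masks_of(query, camera): "pixels" (384x512 bool, what is visible of it) and "rect" ([left, top, right, bottom] in pixels, round what is visible of it).
The state is a dict: "time_s": time; "joints": joint angles; "qd": joint speeds; "joint_torque": joint torques, N m; "tcp_pos": TCP position; "eef_rot": TCP orientation; "contact_force": force on the tool from outside, world axes, zero at the start; "moment": the same for the moment, N m; "gripper_width": finger opening in m.
Only numpy, scipy, OpenCV 4.12 (cv2) and the standard library are available. Lean on these libraries where they do the work, as an engineer would, in place of code of your own. Each camera call takes 0.05 s, during which the arm holds its last target. There are 200 camera calls.

## Working session

There is one attempt and no reset: what is moved stays moved. The work goes in short steps, Python scripts to look and compute and a shell command to move; the robot and the scene stay as the last step left them, time stands still between calls to the robot, and variables do not carry over. Pictures are saved under pics/ and viewed, about 8 in all and at most 12, crops included, and the job is handed in when it is done.

```bash
mkdir -p pics; cat > h.py <<'E'
from plant import r
import numpy as np, cv2
def K(n):
    i=r.camera_info(n); f=192/np.tan(np.radians(i["fovy"])/2)
    return np.array([[f,0,i["cx"]],[0,f,i["cy"]],[0,0,1]]),np.array(i["dist_coeffs"],float),np.array(i["camera_from_world"])
def cloud(n,d):
    k,dc,T=K(n); v,u=np.mgrid[:384,:512]
    p=cv2.undistortPoints(np.stack([u,v],-1).reshape(-1,1,2).astype(np.float64),k,dc).reshape(384,512,2)
    P=np.concatenate([p*d[...,None],d[...,None]],-1)
    W=(P-T[:3,3])@T[:3,:3]
    W[d==0]=np.nan
    return W
E
python3 - <<'E'
from h import *
s=r.get_state(); print({k:np.round(v,3) for k,v in s.items()})
W={}
for n in("scene","top"):
    b,d=r.capture(n); cv2.imwrite(f"pics/{n}.png",b); W[n]=cloud(n,d); np.save(n+".npy",W[n])
cv2.imwrite("pics/both.png",np.hstack([cv2.imread("pics/scene.png"),cv2.imread("pics/top.png")])[:, :])
for q in("tin_q","coin_tray","mat","carton","candle","tape","spray","giftbox"):
    for m in r.masks_of(q,"top"):
        if m["score"]<.3: continue
        p=W["top"][m["pixels"]]; p=p[~np.isnan(p[:,0])]
        z=np.percentile(p[:,2],90) if len(p) else 0
        t=p[p[:,2]>z-.008]
        (c,sz,a)=cv2.minAreaRect((t[:,:2]*1000).astype(np.float32))
        print(q,round(m["score"],2),np.round(m["rect"]),"z%.3f"%z,np.round(c),np.round(sz),round(a,1))
E
```

```text
{'time_s': np.float64(0.0), 'joints': array([-4.7034e+01,  2.0590e+01,  6.3300e-01, -2.0000e-02, -7.0135e+01,
       -1.6506e+01]), 'qd': array([ 0.033,  0.053,  0.035, -0.044, -0.025, -0.013]), 'joint_torque': array([-0.0000e+00, -5.8271e+01,  2.9306e+01,  6.9970e+00,  7.0000e-03,
       -0.0000e+00]), 'tcp_pos': array([ 0.301, -0.604,  0.226]), 'eef_rot': array([ 94.909,  89.906, 121.362]), 'contact_force': array([-0.046, -0.573,  0.096]), 'moment': array([-0.006, -0.085,  0.015]), 'gripper_width': np.float64(0.088)}
tin_q 0.73 [294. 183. 317. 223.] z0.071 [ 474. -263.] [ 58. 112.] 83.2
tin_q 0.7 [266. 181. 288. 220.] z0.071 [ 487. -158.] [ 58. 111.] 83.4
coin_tray 0.88 [225. 136. 260. 161.] z0.019 [679. -51.] [126.  82.] 89.1
coin_tray 0.74 [282. 262. 325. 290.] z0.024 [ 224. -253.] [134. 102.] 82.2
coin_tray 0.48 [219. 217. 239. 258.] z0.077 [385.  11.] [54. 26.] 5.1
coin_tray 0.45 [155. 119. 176. 138.] z0.041 [761. 236.] [56. 56.] 57.7
mat 0.82 [109. 187. 200. 246.] z0.009 [443. 271.] [173. 322.] 5.7
carton 0.59 [257. 178. 352. 233.] z0.033 [ 472. -264.] [322. 171.] 83.4
candle 0.62 [224. 185. 241. 205.] z0.081 [508.  -7.] [59. 62.] 88.9
tape 0.56 [217. 218. 238. 256.] z0.077 [385.  11.] [54. 26.] 5.1
spray 0.73 [318. 128. 332. 149.] z0.148 [ 697. -335.] [21. 20.] 85.6
giftbox 0.68 [110. 129. 144. 160.] z0.073 [698. 358.] [106. 105.] 89.0
```

View pics/top.png

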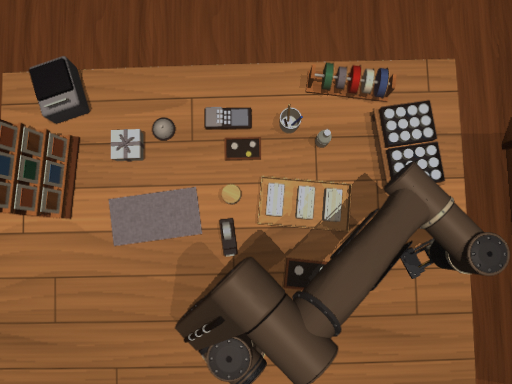

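View pics/scene.png

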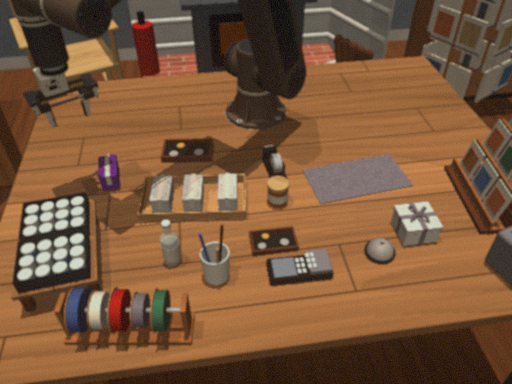

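The top view shows three tins in the carton at about (275,200), (305,203) and (333,205), the mat at (155,215), the small far tray at (242,149) and a larger decoy tray near the robot at (305,273). In the scene view the purple decoy tin is at (109,172), outside the carton; the real tins are at (161,193), (193,192) and (228,191). I want the three bare tins in the carton and the far, smaller tray. Next I'll measure all of these from the scene camera and check one close crop.

```bash
cat >> h.py <<'E'
from scipy.spatial.transform import Rotation as Ro
def to(x,y,z,ydir=None):
    s=r.get_state(); R=Ro.from_euler("xyz",s["eef_rot"],degrees=True).as_matrix(); p=s["tcp_pos"]
    print("tcp",np.round(p,4),"tool x",R[:,0].round(3),"y",R[:,1].round(3))
    if ydir is not None:
        a=np.radians(ydir); ex=np.array([0,0,-1.]); ey=np.array([np.cos(a),np.sin(a),0])
        G=np.stack([ex,ey,np.cross(ex,ey)],1); rv=Ro.from_matrix(R.T@G).as_rotvec()
        print("turn rad",rv.round(4),"joints",np.round(s["joints"],1)); R=G
    print("then shift cm",(R.T@(np.array([x,y,z])-p)*100).round(2))
E
python3 - <<'E'
from h import *
W=np.load("scene.npy"); b,d=r.capture("scene")
for q in("tin_q","coin_tray"):
    for m in r.masks_of(q,"scene"):
        if m["score"]<.3: continue
        p=W[m["pixels"]]; p=p[~np.isnan(p[:,0])]
        z=np.percentile(p[:,2],90); t=p[abs(p[:,2]-z)<.006]
        (c,sz,a)=cv2.minAreaRect((t[:,:2]*1000).astype(np.float32))
        print(q,round(m["score"],2),np.round(m["rect"]),"z%.3f"%z,np.round(c),np.round(sz),round(a,1))
W=np.load("top.npy")
t=W[(abs(W[...,2]-.067)<.006)&(W[...,1]<-.32)&(W[...,1]>-.42)&(W[...,0]>.38)&(W[...,0]<.54)]
print(cv2.minAreaRect((t[:,:2]*1000).astype(np.float32)))
to(.462,-.365,.15,83.3); to(.462,-.365,.15,-96.7)
a=cv2.resize(b[120:280,90:310],None,fx=3.5,fy=3.5); cv2.imwrite("pics/crop.png",a)
E
```

```text
tin_q 0.94 [ 97. 156. 123. 192.] z0.065 [ 328. -531.] [118.  58.] 6.4
tin_q 0.92 [217. 175. 239. 210.] z0.069 [ 490. -160.] [ 57. 115.] 84.9
tin_q 0.79 [180. 173. 205. 214.] z0.069 [ 478. -265.] [ 57. 116.] 83.7
tin_q 0.75 [150. 172. 176. 216.] z0.069 [ 468. -358.] [ 55. 114.] 83.4
coin_tray 0.98 [160. 137. 213. 163.] z0.024 [ 223. -275.] [173. 116.] 82.7
coin_tray 0.75 [247. 227. 300. 256.] z0.018 [679. -51.] [130.  87.] 89.6
((462.8349609375, -357.9420166015625), (58.488033294677734, 112.07068634033203), 83.96295928955078)
tcp [ 0.3007 -0.6043  0.2266] tool x [ 0. -0. -1.] y [-0.446  0.895 -0.   ]
turn rad [0.5788 0.     0.    ] joints [-47.   20.5   0.7   0.  -70.1 -16.5]
then shift cm [ 7.66 25.65 13.23]
tcp [ 0.3007 -0.6043  0.2266] tool x [ 0. -0. -1.] y [-0.446  0.895 -0.   ]
turn rad [-2.5628e+00 -1.0000e-04  0.0000e+00] joints [-47.   20.5   0.7   0.  -70.1 -16.5]
then shift cm [  7.66 -25.65 -13.23]
```

View pics/crop.png

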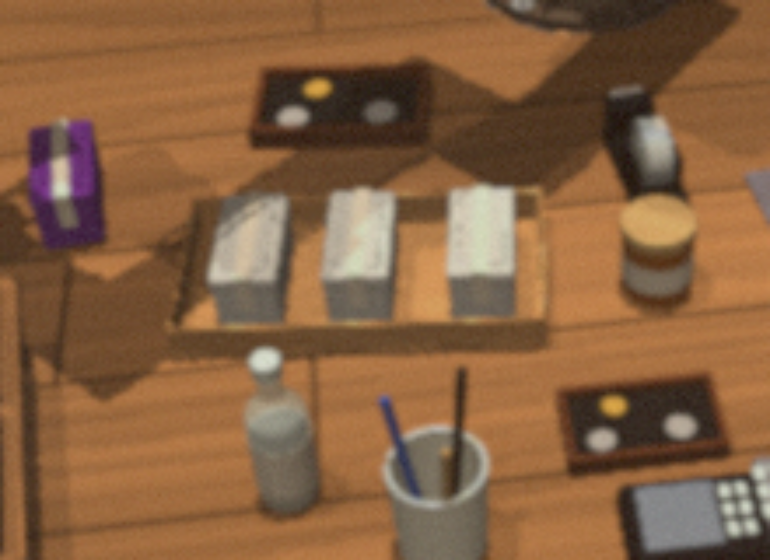

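The crop confirms it: three bare-metal tins in the carton, with the purple decoy outside at left, and the smaller tray next to the terminal. I'll start with the rightmost tin, C (0.463, -0.358).

```bash
python3 -m creep '[[0.145,0,0,0,0,0,80],[0.145,0,0,0,0,0,80],[0.145,0,0,0,0,0,80],[0.144,0,0,0,0,0,80]]' 60 && python3 -m creep '[[0,0,0,0.8,3.3,1.65,80],[0,0,0,0.8,3.3,1.65,80],[0,0,0,0.8,3.3,1.65,80],[0,0,0,0.8,3.3,1.65,80],[0,0,0,0.8,3.3,1.65,80],[0,0,0,0.8,3.3,1.65,80],[0,0,0,0.8,3.3,1.65,80],[0,0,0,0.8,3.2,1.65,80]]'; python3 - <<'E'
from h import *
r.capture("wrist")
b,d=r.capture("wrist"); W=cloud("wrist",d); cv2.imwrite("pics/w1.png",b)
for m in r.masks_of("tin_q","wrist"):
    p=W[m["pixels"]]; p=p[~np.isnan(p[:,0])]
    if len(p)<50: continue
    z=np.percentile(p[:,2],90); t=p[abs(p[:,2]-z)<.006]
    (c,sz,a)=cv2.minAreaRect((t[:,:2]*1000).astype(np.float32))
    print(round(m["score"],2),np.round(m["rect"]),"z%.3f"%z,np.round(c,1),np.round(sz),round(a,1))
to(.463,-.358,.038,83.3)
E
```

```text
time_s: 1.05
tcp_pos: [0.3007, -0.6043, 0.2266]
eef_rot: [-61.7, 90.0, -68.7]
contact_force: [-0.4, -0.6, -1.2]
gripper_width: 0.0702
time_s: 1.85
tcp_pos: [0.4633, -0.3572, 0.1626]
eef_rot: [-15.4, 90.0, -22.2]
contact_force: [-0.3, 0.5, 0.5]
gripper_width: 0.0701
0.93 [408. 118. 512. 253.] z0.068 [ 484.4 -160. ] [ 59. 111.] 83.7
0.93 [  0.   1.  90. 119.] z0.064 [ 341.3 -524.8] [79. 52.] 6.5
0.92 [210. 120. 286. 256.] z0.069 [ 462.2 -358.7] [ 58. 113.] 83.7
0.9 [312. 120. 401. 250.] z0.068 [ 471.4 -264.9] [ 58. 111.] 83.7
tcp [ 0.4635 -0.3569  0.1623] tool x [-0.  0. -1.] y [0.114 0.993 0.   ]
turn rad [ 0.0028 -0.0005 -0.0002] joints [-18.5  15.  -16.1  -0.  -58.9 -78.1]
then shift cm [12.43 -0.12 -0.04]
```

```bash
python3 -m creep '[[0,0,0,4,-0.18,-0.1,80],[0,0,0,4,0,0,80],[0,0,0,3,0,0,80],[0,0,0,1.6,0,0,80],[0,0,0,0,0,0,80],[0,0,0,0,0,0,50],[0,0,0,0,0,0,50],[0,0,0,0,0,0,50]]' 60 && python3 -m creep '[[0,0,0,0,0,0,40],[0,0,0,0,0,0,40],[0,0,0,0,0,0,40]]' 60
```

```text
time_s: 2.8
tcp_pos: [0.4621, -0.3607, 0.038]
eef_rot: [-15.3, 89.9, -22.0]
contact_force: [0.1, 0.5, 0.5]
gripper_width: 0.0578
time_s: 3.1
tcp_pos: [0.4622, -0.3607, 0.0379]
eef_rot: [-24.9, 89.9, -31.6]
contact_force: [-1.5, 1.2, 7.1]
gripper_width: 0.0575
```

```bash
cat > m.py <<'E'
from h import *
import sys
F=[];M=[]
for i in range(8):
    r.capture("wrist"); s=r.get_state(); F.append(s["contact_force"]); M.append(s["moment"])
R=Ro.from_euler("xyz",s["eef_rot"],degrees=True).as_matrix()
F=np.array(F)@R; M=np.array(M)@R
print(sys.argv[1],"tool F",F.mean(0).round(2),"M",M.mean(0).round(3),"sd",(M.std(0)).round(3),"toolx",R[:,0].round(3),"z",s["tcp_pos"].round(3),"w",round(float(s["gripper_width"]),4),"t",s["time_s"])
E
python3 -m creep '[[0,0,0,-2,0,0,40],[0,0,0,-4,0,0,40],[0,0,0,-4.5,0,0,40],[0,0,0,-4.5,0,0,40],[0,0,0,-4.5,0,0,40],[0,0,0,-4,0,0,40],[0,0,0,-2,0,0,40],[0,0,0,0,0,0,40]]' 60 && python3 m.py level
python3 -m creep '[[0,0,0,0,0,3,40],[0,0,0,0,0,3,40],[0,0,0,0,0,-4,40],[0,0,0,0,0,-4,40],[0,0,0,0,0,4,40],[0,0,0,0,0,4,40],[0,0,0,0,0,-4,40],[0,0,0,0,0,-4,40]]' 60 && python3 -m creep '[[0,0,0,0,0,4,40],[0,0,0,0,0,4,40],[0,0,0,0,0,-4,40],[0,0,0,0,0,-4,40],[0,0,0,0,0,4,40],[0,0,0,0,0,4,40],[0,0,0,0,0,-3,40],[0,0,0,0,0,-3,40]]' 60 && python3 -m creep '[[0,0.1,0,0,0,0,40],[0,0.1,0,0,0,0,40],[0,0.1,0,0,0,0,40],[0,0,0,0,0,0,40],[0,0,0,0,0,0,40],[0,0,0,0,0,0,40]]' 60 && python3 m.py plus
python3 -m creep '[[0,-0.15,0,0,0,0,40],[0,-0.15,0,0,0,0,40],[0,-0.15,0,0,0,0,40],[0,-0.15,0,0,0,0,40],[0,0,0,0,0,0,40],[0,0,0,0,0,0,40],[0,0,0,0,0,0,40]]' 60 && python3 m.py minus
python3 -m creep '[[0,0.1,0,0,0,0,40],[0,0.1,0,0,0,0,40],[0,0.1,0,0,0,0,40],[0,0,0,0,0,0,40]]' 60; python3 m.py level
```

```text
time_s: 3.9
tcp_pos: [0.4622, -0.3606, 0.2948]
eef_rot: [-15.5, 89.7, -22.3]
contact_force: [0.0, 0.5, -3.3]
gripper_width: 0.0578
level tool F [ 4.6   0.15 -0.13] M [ 0.012 -0.028 -0.006] sd [0.022 0.043 0.034] toolx [-0.002  0.001 -1.   ] z [ 0.461 -0.36   0.29 ] w 0.0576 t 4.3
time_s: 5.1
tcp_pos: [0.4421, -0.3575, 0.2867]
eef_rot: [165.5, 89.5, 158.9]
contact_force: [-1.0, 0.5, -2.3]
gripper_width: 0.0579
time_s: 5.9
tcp_pos: [0.4619, -0.3599, 0.2876]
eef_rot: [165.4, 89.6, 158.8]
contact_force: [-0.9, -0.6, -2.7]
gripper_width: 0.0579
time_s: 6.5
tcp_pos: [0.4613, -0.3603, 0.2916]
eef_rot: [-180.0, 72.9, 173.3]
contact_force: [0.1, 0.6, -3.5]
gripper_width: 0.0579
plus tool F [3.63 0.01 1.17] M [ 0.002 -1.419 -0.017] sd [0.036 0.051 0.028] toolx [-0.293  0.034 -0.956] z [ 0.461 -0.36   0.292] w 0.0576 t 6.9
time_s: 7.6
tcp_pos: [0.4615, -0.3603, 0.2918]
eef_rot: [-0.0, 72.9, -6.7]
contact_force: [0.6, -1.1, -3.8]
gripper_width: 0.0574
minus tool F [ 3.79 -0.28 -1.27] M [-0.015  1.401 -0.028] sd [0.016 0.023 0.033] toolx [ 0.293 -0.034 -0.956] z [ 0.462 -0.36   0.291] w 0.0576 t 8.0
time_s: 8.4
tcp_pos: [0.4634, -0.3603, 0.2899]
eef_rot: [178.1, 89.7, 171.4]
contact_force: [0.7, 1.4, -4.1]
gripper_width: 0.0573
level tool F [ 4.16  0.2  -0.21] M [-0.012 -0.002 -0.023] sd [0.022 0.02  0.02 ] toolx [ 0.002 -0.    -1.   ] z [ 0.461 -0.36   0.292] w 0.0578 t 8.8
```

```bash
python3 -m creep '[[0,0,0,0,2.2,-0.35,40],[0,0,0,0,4.6,-0.72,40],[0,0,0,0,4.6,-0.72,40],[0,0,0,0,4.6,-0.72,40],[0,0,0,0,4.6,-0.72,40],[0,0,0,0,4.6,-0.72,40],[0,0,0,0,4.6,-0.72,40],[0,0,0,0,4.6,-0.72,40]]' 60 && python3 -m creep '[[0,0,0,0,4.6,-0.72,40],[0,0,0,0,4.6,-0.72,40],[0,0,0,0,4.6,-0.72,40],[0,0,0,0,4.6,-0.72,40],[0,0,0,0,4.6,-0.72,40],[0,0,0,0,4.6,-0.72,40],[0,0,0,0,4.6,-0.72,40],[0,0,0,0,4.6,-0.72,40]]' && python3 -m creep '[[0,0,0,0,1,-0.2,40],[0,0,0,0,0,0,40]]'; python3 - <<'E'
from h import *
to(.433,.370,.042,83.3)
E
```

```text
time_s: 9.6
tcp_pos: [0.4474, -0.0107, 0.2924]
eef_rot: [31.6, 89.8, 24.8]
contact_force: [1.6, 0.7, -3.4]
gripper_width: 0.0577
time_s: 10.4
tcp_pos: [0.4334, 0.3616, 0.2924]
eef_rot: [65.6, 89.9, 58.9]
contact_force: [0.7, -0.2, -3.9]
gripper_width: 0.0582
time_s: 10.6
tcp_pos: [0.4326, 0.3716, 0.2911]
eef_rot: [-147.1, 90.0, -153.7]
contact_force: [-0.7, -1.1, -4.6]
gripper_width: 0.0575
tcp [0.4326 0.3716 0.2911] tool x [-0. -0. -1.] y [ 0.115  0.993 -0.   ]
turn rad [ 0.0016 -0.0003  0.0002] joints [  60.3    8.7   -6.9   -0.   -74.5 -156.9]
then shift cm [24.91 -0.15  0.06]
```

```bash
python3 -m creep '[[0,0,0,4,0,0,40],[0,0,0,4.5,0,0,40],[0,0,0,4.5,0,0,40],[0,0,0,4.5,0,0,40],[0,0,0,4,0,0,40],[0,0,0,2.4,0,0,40],[0,0,0,1,0,0,40],[0,0,0,0,0,0,40]]' && for i in 1; do python3 -m creep '[[0,0,0,0.15,0,0,40],[0,0,0,0,0,0,40]]';  python3 -m creep '[[0,0,0,0.15,0,0,40],[0,0,0,0,0,0,40]]'; python3 -m creep '[[0,0,0,0.1,0,0,40],[0,0,0,0,0,0,40]]'; done
```

```text
time_s: 11.4
tcp_pos: [0.4331, 0.369, 0.0422]
eef_rot: [-108.9, 89.9, -115.7]
contact_force: [0.6, 1.4, -4.4]
gripper_width: 0.0576
time_s: 11.6
tcp_pos: [0.4338, 0.371, 0.0428]
eef_rot: [63.0, 89.8, 56.2]
contact_force: [-0.2, 0.3, -3.6]
gripper_width: 0.0578
time_s: 11.8
tcp_pos: [0.4332, 0.3705, 0.0403]
eef_rot: [68.0, 89.9, 61.3]
contact_force: [-0.7, -0.6, -3.9]
gripper_width: 0.0574
time_s: 12.0
tcp_pos: [0.4331, 0.3702, 0.0386]
eef_rot: [76.6, 90.0, 69.8]
contact_force: [-0.2, 0.7, -4.4]
gripper_width: 0.0574
```

```bash
python3 -m creep '[[0,0,0,0.1,0,0,40],[0,0,0,0,0,0,40]]';  python3 -m creep '[[0,0,0,0.1,0,0,40],[0,0,0,0,0,0,40]]'
```

```text
time_s: 12.2
tcp_pos: [0.4331, 0.3703, 0.038]
eef_rot: [16.3, 90.0, 9.6]
contact_force: [-2.2, 0.4, 2.9]
gripper_width: 0.0577
time_s: 12.4
tcp_pos: [0.4331, 0.3703, 0.0379]
eef_rot: [15.1, 90.0, 8.4]
contact_force: [-5.5, -1.7, 11.9]
gripper_width: 0.0575
```

```bash
python3 -m creep '[[0,0,0,-0.1,0,0,60],[0,0,0,0,0,0,80],[0,0,0,0,0,0,80],[0,0,0,0,0,0,80],[0,0,0,-3,0,0,80],[0,0,0,-4.5,0,0,80],[0,0,0,-4.5,0,0,80],[0,0,0,-4.2,0,0,80]]' && python3 -m creep '[[0,0,0,0,-4.47,0.79,80],[0,0,0,0,-4.47,0.79,80],[0,0,0,0,-4.47,0.79,80],[0,0,0,0,-4.47,0.79,80],[0,0,0,0,-4.47,0.79,80],[0,0,0,0,-4.47,0.79,80],[0,0,0,0,-4.47,0.79,80]]' && python3 -m creep '[[0,0,0,0,-4.47,0.79,80],[0,0,0,0,-4.47,0.79,80],[0,0,0,0,-4.47,0.79,80],[0,0,0,0,-4.47,0.79,80],[0,0,0,0,-4.47,0.79,80],[0,0,0,0,-4.47,0.79,80],[0,0,0,0,-4.47,0.79,80],[0,0,0,0,0,0,80]]'; python3 - <<'E'
from h import *
b,d=r.capture("top"); cv2.imwrite("pics/t2.png",b[100:280,90:380])
W=cloud("top",d)
t=W[(abs(W[...,2]-.068)<.006)&(W[...,1]>.29)&(W[...,1]<.45)&(W[...,0]>.3)&(W[...,0]<.54)]
print(cv2.minAreaRect((t[:,:2]*1000).astype(np.float32)))
to(.4714,-.2649,.038,83.5)
E
```

```text
time_s: 13.2
tcp_pos: [0.4332, 0.3701, 0.2017]
eef_rot: [47.1, 90.0, 40.4]
contact_force: [1.2, 0.8, -0.2]
gripper_width: 0.0703
time_s: 13.9
tcp_pos: [0.4513, 0.0512, 0.1999]
eef_rot: [30.9, 89.9, 24.2]
contact_force: [1.1, -0.1, 0.1]
gripper_width: 0.0702
time_s: 14.7
tcp_pos: [0.4695, -0.2687, 0.199]
eef_rot: [-131.8, 89.9, -138.8]
contact_force: [-0.8, -0.1, -0.2]
gripper_width: 0.0699
((435.0378723144531, 369.2899169921875), (59.29111862182617, 110.60262298583984), 83.28663635253906)
tcp [ 0.4693 -0.2668  0.1989] tool x [-0.001 -0.    -1.   ] y [ 0.121  0.993 -0.   ]
turn rad [-0.0082 -0.001   0.0001] joints [ -8.8   9.1 -18.7   0.  -62.3 -88.2]
then shift cm [16.09  0.21  0.19]
```

```bash
python3 -m creep '[[0,0,0,2,0.22,0.2,80],[0,0,0,4.5,0,0,80],[0,0,0,4.5,0,0,80],[0,0,0,3.6,0,0,80],[0,0,0,1.6,0,0,80],[0,0,0,0,0,0,80],[0,0,0,0,0,0,40],[0,0,0,0,0,0,40]]' 60 && python3 -m creep '[[0,0,0,0,0,0,40],[0,0,0,0,0,0,40],[0,0,0,0,0,0,40],[0,0,0,0,0,0,40]]' 60 && python3 -m creep '[[0,0,0,-2,0,0,40],[0,0,0,-4,0,0,40],[0,0,0,-4.5,0,0,40],[0,0,0,-4.5,0,0,40],[0,0,0,-4.5,0,0,40],[0,0,0,-4,0,0,40],[0,0,0,-2,0,0,40],[0,0,0,0,0,0,40]]' 60 && python3 -m creep '[[0,0,0,0,0,3,40],[0,0,0,0,0,3,40],[0,0,0,0,0,-4,40],[0,0,0,0,0,-4,40],[0,0,0,0,0,4,40],[0,0,0,0,0,4,40],[0,0,0,0,0,-4,40],[0,0,0,0,0,-4,40]]' 60 && python3 -m creep '[[0,0,0,0,0,4,40],[0,0,0,0,0,4,40],[0,0,0,0,0,-4,40],[0,0,0,0,0,-4,40],[0,0,0,0,0,4,40],[0,0,0,0,0,4,40],[0,0,0,0,0,-3,40],[0,0,0,0,0,-3,40]]' 60 && python3 -m creep '[[0,0.1,0,0,0,0,40],[0,0.1,0,0,0,0,40],[0,0.1,0,0,0,0,40],[0,0,0,0,0,0,40],[0,0,0,0,0,0,40],[0,0,0,0,0,0,40]]' 60 && python3 m.py plus
python3 -m creep '[[0,-0.15,0,0,0,0,40],[0,-0.15,0,0,0,0,40],[0,-0.15,0,0,0,0,40],[0,-0.15,0,0,0,0,40],[0,0,0,0,0,0,40],[0,0,0,0,0,0,40],[0,0,0,0,0,0,40]]' 60 && python3 m.py minus
python3 -m creep '[[0,0.1,0,0,0,0,40],[0,0.1,0,0,0,0,40],[0,0.1,0,0,0,0,40],[0,0,0,0,0,0,40]]' 60; python3 m.py level
```

```text
time_s: 15.55
tcp_pos: [0.4731, -0.2624, 0.039]
eef_rot: [-12.9, 89.9, -19.5]
contact_force: [-0.0, -2.1, -0.2]
gripper_width: 0.0594
time_s: 15.95
tcp_pos: [0.4731, -0.2625, 0.039]
eef_rot: [-3.3, 89.8, -10.0]
contact_force: [-0.2, 2.8, 7.8]
gripper_width: 0.0577
time_s: 16.75
tcp_pos: [0.4729, -0.2626, 0.2958]
eef_rot: [-4.0, 89.7, -10.7]
contact_force: [-0.4, -0.6, -4.8]
gripper_width: 0.058
time_s: 17.55
tcp_pos: [0.4516, -0.2592, 0.2858]
eef_rot: [171.6, 89.3, 164.9]
contact_force: [-1.3, -0.1, -2.6]
gripper_width: 0.058
time_s: 18.35
tcp_pos: [0.4714, -0.2616, 0.2868]
eef_rot: [170.4, 89.4, 163.7]
contact_force: [-1.1, 0.4, -3.3]
gripper_width: 0.0578
time_s: 18.95
tcp_pos: [0.4715, -0.2622, 0.2918]
eef_rot: [179.9, 72.8, 173.2]
contact_force: [0.4, 0.4, -3.1]
gripper_width: 0.0579
plus tool F [ 3.26 -0.14  0.7 ] M [ 0.003 -1.408 -0.015] sd [0.029 0.013 0.042] toolx [-0.293  0.035 -0.956] z [ 0.472 -0.262  0.293] w 0.0577 t 19.35
time_s: 20.05
tcp_pos: [0.4723, -0.2625, 0.2931]
eef_rot: [-0.1, 72.8, -6.8]
contact_force: [0.0, -0.0, -3.9]
gripper_width: 0.0577
minus tool F [ 3.6  -0.06 -1.17] M [-0.01   1.402 -0.027] sd [0.02  0.028 0.03 ] toolx [ 0.292 -0.034 -0.956] z [ 0.472 -0.262  0.292] w 0.0575 t 20.45
time_s: 20.85
tcp_pos: [0.4741, -0.2625, 0.291]
eef_rot: [-177.9, 89.7, 175.4]
contact_force: [0.6, -0.2, -6.2]
gripper_width: 0.0575
level tool F [ 3.89  0.   -0.15] M [ 0.019  0.019 -0.044] sd [0.033 0.042 0.018] toolx [ 0.002 -0.    -1.   ] z [ 0.472 -0.262  0.293] w 0.0576 t 21.25
```

```bash
python3 -m creep '[[0,0,0,0,2.6,-0.44,40],[0,0,0,0,4.6,-0.8,40],[0,0,0,0,4.6,-0.8,40],[0,0,0,0,4.6,-0.8,40],[0,0,0,0,4.6,-0.8,40],[0,0,0,0,4.6,-0.8,40],[0,0,0,0,4.6,-0.8,40]]' 60 && python3 -m creep '[[0,0,0,0,4.6,-0.8,40],[0,0,0,0,4.6,-0.8,40],[0,0,0,0,4.6,-0.8,40],[0,0,0,0,4.6,-0.8,40],[0,0,0,0,4,-0.73,40],[0,0,0,0,0,0,40]]'; python3 - <<'E'
from h import *
to(.443,.271,.042,83.3)
E
```

```text
time_s: 21.95
tcp_pos: [0.4545, 0.0453, 0.2934]
eef_rot: [35.9, 89.9, 29.2]
contact_force: [1.9, -0.4, -3.0]
gripper_width: 0.0574
time_s: 22.55
tcp_pos: [0.442, 0.2748, 0.2924]
eef_rot: [72.5, 89.9, 66.0]
contact_force: [-1.0, -0.3, -4.1]
gripper_width: 0.0578
tcp [0.442  0.2748 0.2924] tool x [ 0.001  0.001 -1.   ] y [0.114 0.994 0.002]
turn rad [ 0.0032  0.0005 -0.0015] joints [  53.5    3.6  -12.5   -0.   -73.8 -150. ]
then shift cm [25.04 -0.37  0.14]
```

```bash
python3 -m creep '[[0,0,0,4,-0.3,0.1,40],[0,0,0,4.5,0,0,40],[0,0,0,4.5,0,0,40],[0,0,0,4.5,0,0,40],[0,0,0,4,0,0,40],[0,0,0,2.6,0,0,40],[0,0,0,1,0,0,40],[0,0,0,0,0,0,40]]' && python3 -m creep '[[0,0,0,0.1,0,0,40],[0,0,0,0,0,0,40]]';  python3 -m creep '[[0,0,0,0.1,0,0,40],[0,0,0,0,0,0,40]]'; python3 -m creep '[[0,0,0,0.1,0,0,40],[0,0,0,0,0,0,40]]'
```

```text
time_s: 23.35
tcp_pos: [0.443, 0.2671, 0.0414]
eef_rot: [-108.9, 89.9, -115.6]
contact_force: [0.1, 0.2, -3.4]
gripper_width: 0.0575
time_s: 23.55
tcp_pos: [0.4439, 0.2686, 0.0421]
eef_rot: [56.0, 89.8, 49.3]
contact_force: [0.1, -0.6, -3.4]
gripper_width: 0.058
time_s: 23.75
tcp_pos: [0.4433, 0.268, 0.0403]
eef_rot: [59.4, 89.9, 52.7]
contact_force: [-0.2, 0.0, -3.6]
gripper_width: 0.0577
time_s: 23.95
tcp_pos: [0.4433, 0.2679, 0.0389]
eef_rot: [52.0, 90.0, 45.3]
contact_force: [-1.5, 0.4, 0.0]
gripper_width: 0.0576
```

```bash
python3 -m creep '[[0,0,0,0.1,0,0,40],[0,0,0,0,0,0,40]]'; python3 -m creep '[[0,0,0,-0.05,0,0,60],[0,0,0,0,0,0,80],[0,0,0,0,0,0,80],[0,0,0,0,0,0,80],[0,0,0,-3,0,0,80],[0,0,0,-4.5,0,0,80],[0,0,0,-4.5,0,0,80],[0,0,0,-4.2,0,0,80]]' && python3 -m creep '[[0,0,0,0,-4.2,0.91,80],[0,0,0,0,-4.2,0.91,80],[0,0,0,0,-4.2,0.91,80],[0,0,0,0,-4.2,0.91,80],[0,0,0,0,-4.2,0.91,80],[0,0,0,0,-4.2,0.91,80]]' && python3 -m creep '[[0,0,0,0,-4.2,0.91,80],[0,0,0,0,-4.2,0.91,80],[0,0,0,0,-4.2,0.91,80],[0,0,0,0,-4.2,0.91,80],[0,0,0,0,0,0,80],[0,0,0,0,0,0,80]]'; python3 - <<'E'
from h import *
b,d=r.capture("top"); 
W=cloud("top",d)
for a,c in((.33,.45),(.22,.31)):
    t=W[(abs(W[...,2]-.068)<.006)&(W[...,1]>a)&(W[...,1]<c)&(W[...,0]>.3)&(W[...,0]<.54)]
    print(cv2.minAreaRect((t[:,:2]*1000).astype(np.float32)))
to(.4844,-.160,.040,83.5)
E
```

```text
time_s: 24.15
tcp_pos: [0.4432, 0.2679, 0.0389]
eef_rot: [42.8, 90.0, 36.1]
contact_force: [-4.8, -1.6, 11.9]
gripper_width: 0.0577
time_s: 24.95
tcp_pos: [0.4431, 0.2676, 0.2021]
eef_rot: [34.1, 90.0, 27.4]
contact_force: [0.9, 1.3, 0.5]
gripper_width: 0.0702
time_s: 25.55
tcp_pos: [0.4677, 0.0094, 0.2003]
eef_rot: [24.7, 90.0, 18.0]
contact_force: [1.2, -0.1, -0.2]
gripper_width: 0.0702
time_s: 26.15
tcp_pos: [0.484, -0.1612, 0.1996]
eef_rot: [-174.0, 90.0, 179.1]
contact_force: [0.1, 1.2, 0.3]
gripper_width: 0.0699
((435.1428527832031, 369.2259216308594), (59.469085693359375, 111.58631134033203), 83.50205993652344)
((445.0776062011719, 268.8386535644531), (58.40549087524414, 111.8818130493164), 82.64904022216797)
tcp [ 0.4841 -0.1604  0.1998] tool x [-0.001  0.    -1.   ] y [0.118 0.993 0.   ]
turn rad [-0.0051 -0.0006 -0.    ] joints [   3.8    6.1  -22.1   -0.   -61.8 -100.5]
then shift cm [15.98  0.04  0.03]
```

```bash
python3 -m creep '[[0,0,0,2,0,0,78],[0,0,0,4.5,0,0,78],[0,0,0,4.5,0,0,78],[0,0,0,3.3,0,0,78],[0,0,0,1.6,0,0,78],[0,0,0,0,0,0,78],[0,0,0,0,0,0,40],[0,0,0,0,0,0,40]]' 60 && python3 -m creep '[[0,0,0,0,0,0,40],[0,0,0,0,0,0,40],[0,0,0,0,0,0,40],[0,0,0,0,0,0,40]]' 60 && python3 -m creep '[[0,0,0,-2,0,0,40],[0,0,0,-4,0,0,40],[0,0,0,-4.5,0,0,40],[0,0,0,-4.5,0,0,40],[0,0,0,-4.5,0,0,40],[0,0,0,-4,0,0,40],[0,0,0,-2,0,0,40],[0,0,0,0,0,0,40]]' 60 && python3 -m creep '[[0,0,0,0,0,3,40],[0,0,0,0,0,3,40],[0,0,0,0,0,-4,40],[0,0,0,0,0,-4,40],[0,0,0,0,0,4,40],[0,0,0,0,0,4,40],[0,0,0,0,0,-4,40],[0,0,0,0,0,-4,40]]' 60 && python3 -m creep '[[0,0,0,0,0,4,40],[0,0,0,0,0,4,40],[0,0,0,0,0,-4,40],[0,0,0,0,0,-4,40],[0,0,0,0,0,4,40],[0,0,0,0,0,4,40],[0,0,0,0,0,-3,40],[0,0,0,0,0,-3,40]]' 60 && python3 -m creep '[[0,0.1,0,0,0,0,40],[0,0.1,0,0,0,0,40],[0,0.1,0,0,0,0,40],[0,0,0,0,0,0,40],[0,0,0,0,0,0,40],[0,0,0,0,0,0,40]]' 60 && python3 m.py plus
python3 -m creep '[[0,-0.15,0,0,0,0,40],[0,-0.15,0,0,0,0,40],[0,-0.15,0,0,0,0,40],[0,-0.15,0,0,0,0,40],[0,0,0,0,0,0,40],[0,0,0,0,0,0,40],[0,0,0,0,0,0,40]]' 60 && python3 m.py minus
python3 -m creep '[[0,0.1,0,0,0,0,40],[0,0.1,0,0,0,0,40],[0,0.1,0,0,0,0,40],[0,0,0,0,0,0,40]]' 60; python3 m.py level
```

```text
time_s: 27.0
tcp_pos: [0.4855, -0.1596, 0.0424]
eef_rot: [6.0, 89.9, -0.7]
contact_force: [0.8, -1.4, -3.4]
gripper_width: 0.0575
time_s: 27.4
tcp_pos: [0.4855, -0.1597, 0.0424]
eef_rot: [15.1, 89.8, 8.4]
contact_force: [-0.2, 5.7, 7.9]
gripper_width: 0.0575
time_s: 28.2
tcp_pos: [0.4852, -0.1604, 0.2993]
eef_rot: [6.0, 89.7, -0.7]
contact_force: [0.4, -0.6, -5.1]
gripper_width: 0.0576
time_s: 29.0
tcp_pos: [0.464, -0.1574, 0.2894]
eef_rot: [-174.0, 89.3, 179.3]
contact_force: [-1.6, 0.2, -2.3]
gripper_width: 0.0578
time_s: 29.8
tcp_pos: [0.4838, -0.1598, 0.2904]
eef_rot: [-175.9, 89.4, 177.4]
contact_force: [-1.6, 0.5, -2.7]
gripper_width: 0.0578
time_s: 30.4
tcp_pos: [0.4838, -0.1601, 0.2954]
eef_rot: [180.0, 72.8, 173.3]
contact_force: [-0.8, 0.4, -4.2]
gripper_width: 0.0578
plus tool F [3.66 0.03 1.05] M [ 0.016 -1.377 -0.018] sd [0.029 0.03  0.028] toolx [-0.292  0.035 -0.956] z [ 0.484 -0.16   0.296] w 0.058 t 30.8
time_s: 31.5
tcp_pos: [0.4849, -0.1601, 0.297]
eef_rot: [-0.0, 72.8, -6.7]
contact_force: [0.7, 0.5, -3.5]
gripper_width: 0.0576
minus tool F [ 3.64  0.   -0.85] M [-0.011  1.35  -0.034] sd [0.028 0.033 0.025] toolx [ 0.293 -0.035 -0.956] z [ 0.485 -0.16   0.296] w 0.0574 t 31.9
time_s: 32.3
tcp_pos: [0.4867, -0.1602, 0.2947]
eef_rot: [-174.4, 89.7, 178.9]
contact_force: [0.3, 0.3, -5.4]
gripper_width: 0.0578
level tool F [ 4.15 -0.41 -0.06] M [-0.001 -0.039 -0.045] sd [0.021 0.023 0.024] toolx [ 0.002  0.    -1.   ] z [ 0.484 -0.16   0.297] w 0.0576 t 32.7
```

```bash
sed -i 's/range(8)/range(12)/' m.py
python3 -m creep '[[0,0.05,0,0,0,0,40],[0,0,0,0,0,0,40],[0,0,0,0,0,0,40],[0,0,0,0,0,0,40],[0,0,0,0,0,0,40],[0,0,0,0,0,0,40],[0,0,0,0,0,0,40],[0,0,0,0,0,0,40]]' 60 >/dev/null; python3 m.py plus
python3 -m creep '[[0,-0.1,0,0,0,0,40],[0,0,0,0,0,0,40],[0,0,0,0,0,0,40],[0,0,0,0,0,0,40],[0,0,0,0,0,0,40],[0,0,0,0,0,0,40],[0,0,0,0,0,0,40],[0,0,0,0,0,0,40]]' 60 >/dev/null; python3 m.py minus
```

```text
plus tool F [3.85 0.19 0.11] M [-0.01  -0.192 -0.04 ] sd [0.034 0.024 0.029] toolx [-0.05   0.006 -0.999] z [ 0.484 -0.16   0.296] w 0.0579 t 34.1
minus tool F [ 4.12  0.06 -0.04] M [ 0.001  0.138 -0.035] sd [0.022 0.053 0.028] toolx [ 0.05  -0.006 -0.999] z [ 0.484 -0.16   0.296] w 0.0575 t 35.5
```

Tin A's moment departs from the rigid-tin proportion: 0.165 measured at 0.05 rad, against 0.231 expected if packed and 0.175 with a loose bell. It was also lower than C and B at 17°. So A rattles, and it's already in the hand. I'll level it and take it over the tray.

```bash
python3 -m creep '[[0,0.05,0,0,0,0,40],[0,0,0,0.3,0.9,1.2,40],[0,0,0,0.6,1.8,2.5,40],[0,0,0,0.7,2.1,2.9,40],[0,0,0,0.7,2.1,2.9,40],[0,0,0,0.7,2.1,2.9,40],[0,0,0,0.6,1.8,2.5,40],[0,0,0,0.4,1.3,1.7,40]]' 60; python3 -m creep '[[0,0,0,0.3,1,1.4,40],[0,0,0,0,0,0.1,40],[0,0,0,0,0,0,40],[0,0,0,0,0,0,40],[0,0,0,0,0,0,40],[0,0,0,0,0,0,40]]'; python3 - <<'E'
from h import *
b,d=r.capture("scene"); cv2.imwrite("pics/s3.png",b)
b,d=r.capture("top"); W=cloud("top",d); cv2.imwrite("pics/t3.png",b)
for a,c in((.33,.45),(.22,.31)):
    t=W[(abs(W[...,2]-.068)<.006)&(W[...,1]>a)&(W[...,1]<c)&(W[...,0]>.3)&(W[...,0]<.54)]
    print(cv2.minAreaRect((t[:,:2]*1000).astype(np.float32)))
to(.679,-.051,.255,83.3)
E
```

```text
time_s: 36.3
tcp_pos: [0.6655, -0.0576, 0.2541]
eef_rot: [-163.4, 90.0, -170.0]
contact_force: [-0.5, -0.2, -4.2]
gripper_width: 0.0577
time_s: 36.9
tcp_pos: [0.6791, -0.0515, 0.2537]
eef_rot: [19.4, 89.9, 12.6]
contact_force: [0.2, -0.1, -3.7]
gripper_width: 0.0577
((434.8004150390625, 368.1974792480469), (59.75265884399414, 111.4889907836914), 82.92298126220703)
((430.00457763671875, 294.07672119140625), (90.1103744506836, 27.886049270629883), 12.273422241210938)
tcp [ 0.6792 -0.0514  0.2536] tool x [ 0.001  0.    -1.   ] y [0.117 0.993 0.   ]
turn rad [-0.0006  0.0007 -0.0002] joints [  12.    20.3    3.8    0.   -73.5 -108.8]
then shift cm [-0.14  0.04 -0.02]
```

View pics/s3.png

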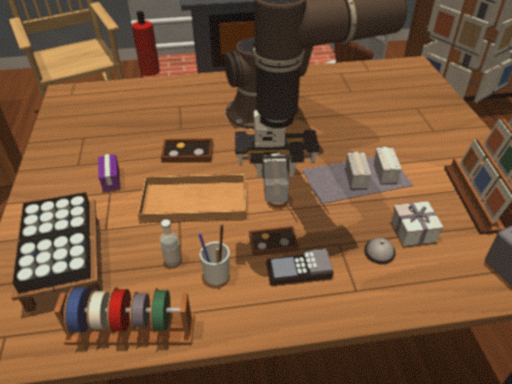

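The scene view shows the carton empty, two tins upright on the mat at (358,170) and (387,165), and the third held over the tray at (276,180). The bystanders haven't moved. One last check: is the held tin level in the grip?

```bash
python3 - <<'E'
from h import *
b,d=r.capture("scene"); W=cloud("scene",d)
for m in r.masks_of("tin_q","scene"):
    p=W[cv2.erode(m["pixels"].astype(np.uint8),np.ones((3,3)))>0]; p=p[~np.isnan(p[:,0])]
    if np.median(p[:,2])<.15: print(m["score"],p.mean(0).round(3));continue
    print("held",p.min(0).round(3),p.max(0).round(3),len(p))
    e=np.array([.993,-.117]); s=(p[:,:2]-[.679,-.051])@e
    f=p[(s>.05)]; c=f.mean(0); n=np.linalg.svd(f-c)[2][2]; print("end normal",n.round(3),len(f))
    t=p[(s<.046)&(s>.0)&(p[:,2]>.26)]
    if len(t)>20: n=np.linalg.svd(t-t.mean(0))[2][2]; print("top normal",n.round(3),len(t),t[:,2].mean())
s=r.get_state(); print(s["time_s"],np.abs(s["qd"]).max(),s["contact_force"].round(1))
E
```

```text
0.89 [0.469 0.259 0.054]
0.88 [ 0.351 -0.527  0.054]
0.78 [0.456 0.359 0.055]
held [ 0.646 -0.086  0.219] [ 0.742 -0.023  0.283] 890
end normal [ 0.994 -0.11   0.011] 421
top normal [-0.005  0.008 -1.   ] 273 0.2780083109549657
37.1 0.23487756828249595 [-0.5 -0.4 -3.5]
```

```bash
python3 -c "
from plant import r
print(r.close_job())"
```

```text
the job is handed in; nothing more can be done
None
```

The job is handed in at about 37 s of robot time. The tin I judged to be the rattling one is held level over the small coin tray.

- **Trying the tins:** I lifted each of the three out of the carton and shook it end to end in the air. The two quiet ones were lowered until the force reading showed contact, then released on the mat.
- **Which one rattles:** The tin taken third, nearest the candle, tipped with a smaller moment than the other two (1.36 against about 1.41 N m at 17°). On that tin alone, a smaller tilt gave 0.165 N m. I had expected about 0.175 with a loose bell and 0.23 if packed tight. No knock was measured directly, so the choice rests on these moments.
- **Last checks:** The held tin is level to within 1°. Its underside is about 0.216 m above the counter, or 20 cm above the tray, and the arm is at rest. Both quiet tins stand on the mat, and by eye the bystanders look unmoved.
- **Disagreement:** In the final top view the arm covered the second quiet tin, so its measurement there was useless. The scene camera confirmed it standing.

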